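# Push a batten home in the stop jig

### The job

Register the loose batten in the stop jig ready for marking: using the fingertips only, push it across the jig until its long side lies flush against the fence and the end facing the square stop block (not the round dog at the other end) butts up against that block. Only push it: do not pick it up or tip it, leave the offcut, jar, mallet and chisel where they are, and finish with the hand clear.

Things in the scene. Friction and masses are not known exactly. Their poses are not given: they have to be found in the camera images.
- jig: Fixed jig: plywood base 240 (x) x 420 (y) x 12 mm with a dark wooden fence along its far (+x) edge. Origin: centre of the base's underside, on the bench; +x points across to the fence (roughly away from the robot), y runs along it. The fence is 30 mm thick, 25 mm high above the base top, as long as the base; its working face (towards -x) is the plane x = +85 mm in this frame.
- stop: Fixed square stop block, dark wood, 40 x 40 x 30 mm high, on the jig base beside the fence (5 mm gap), at its +y or -y end, differing from run to run. Origin: centre of its underside, on the base top, at x = +60, y = +185 or -185 mm in the jig's frame; axes parallel to the jig's. Its working face looks to the middle of the jig, 20 mm from its origin.
- dog: Fixed round dog, dark wood, 32 mm diameter, 30 mm high, on the jig base at the other end from the square stop block (x = +60 mm, y = -185 or +185 mm in the jig's frame). Not the stop for this job. Origin: centre of its underside.
- batten: Loose mid-brown batten, 50 (x) x 160 (y, long axis) x 30 mm high, 0.11-0.22 kg, lying askew (within 0.3 rad of the fence) on the jig base, clear of the fence; pushing takes under 3 N. Origin: centre of its underside, 12 mm above the bench; top 42 mm above the bench. Home, its origin is at x = +60 mm and y = +85 or -85 mm (towards the square stop) in the jig's frame.
- offcut: Bystander: loose mid-brown wooden offcut, 40 x 40 x 25 mm high, on one of the near (-x) corners of the jig base. Origin: centre of its underside.
- jar: Bystander: loose small amber jar with steel lid, 38 mm diameter, 45 mm high, on the other near corner of the jig base. Origin: centre of its underside.
- mallet: Bystander: loose wooden mallet lying on the bench to the robot's left of the jig; head 70 x 120 x 60 mm at its +x end, handle 26 mm thick along its x, 290 mm long overall. Origin: on the bench under the handle axis, 100 mm from the head's centre.
- chisel: Bystander: loose chisel lying on the bench to the robot's right of the jig, along its own x, 245 mm long, 28 mm thick at the handle (-x end). Origin: on the bench near the middle of its length.
Things that resemble listed ones, but are neither listed nor needed, are in the scene too. Of the things like the batten, leave any that is orange or pink; of the rest the smaller one is meant.

How it is judged:
By the outcome, as a careful person would: the job done as asked, in the order asked, and still so for the second after the job is handed in, with the robot touching nothing.
It also fails if it takes over 51 s, if anything falls off the work surface, if the arm or the gripper's body presses on something with over 40 N, if the wrist force passes 120 N, or if a joint passes its speed limit or range.

### The arm

A 6-joint arm with a two-finger parallel gripper is mounted at the origin on the work surface. World frame = base frame: x ahead of the robot, y to its left, z up, the work surface at z = 0. Lengths are in mm, angles in rad, forces in N, time in s.
With the tool pointing down it reaches from about 350 to 800 mm from the base axis. Payload 7.3 kg.
Tool frame: the origin (TCP) lies midway between the tips of the shut fingers; the grasp point (between the pads) lies 19 mm behind it; z points along the fingers, y is the line along which they close (so a half turn about z gives the same grasp; the last joint's range is limited). The gripper opens to 85 mm and grips with 20 to 120 N. Pads are 22 mm wide; open, the fingers measure 114 mm over their backs; the gripper's body (76 mm by 85 mm) begins 54 mm behind the grasp point. The pads swing forward as they close: fully open they stand 13 mm farther back than shut.
Start: joints at [-1.297, 0.342, 1.524, -0, 1.275, -0.146], TCP at [214.002, -479.424, 231.322] pointing down, gripper open.
Joint ranges: [-2.53, 2.53], [-0.77, 2.02], [0.04, 2.7], [-1, 4.14], [0.28, 2.66], [-3.11, 3.11]. Speed limits (rad/s): [2.57, 2.57, 3.14, 3.14, 3.14, 3.14].

### API

Orientations are given as a 3x3 rotation matrix whose columns are the frame's x, y, z axes.
In Python, from workcell import manip gives the robot as it stands.
- The arm moves only by the tool apply_moves, never from a script. Its argument "rows" is a list that holds one entry, the list of rows, each a list of 6 numbers: the shift along the world's x, y, z normalised to -1 to 1, where 1 is 20 cm, then the turn, a rotation vector about the world's x, y, z normalised to -1 to 1, where 1 is 90 degrees. A call has 1 to 10 rows; each row is the pose to reach, as a shift and turn from the pose commanded when the call began; what a row does not reach only later rows make up. A row lasts 1/10 s, in which the tool goes at most 50 mm and 8.59 degrees, less where a joint would pass 70% of its speed; a pose out of reach is approached as far as the arm can. A call with a number of a shift or a turn outside -1 to 1 is refused whole. A call with a gripper value outside its range is refused whole. "gripper" is the opening, from 0 (shut) to 1 (fully open), set as the call begins (left out, the last holds). The fingers move at their own pace and stop on an object; "force" is the grip in N (left out, the last holds). Time passes only in rows, so rows that repeat a pose let the fingers close. It gives the time, the measured TCP pose, the force, the opening and the grip force at its end, in the units of the state.
- manip.sense(): the state, without advancing time (a new reading comes with each control period).
- manip.read_camera(name): name is "side" or "top"; returns a dict with "img" (384x512x3 uint8, red, green, blue), "fx", "fy", "cx", "cy" (pixels), "R" (3x3) and "t" (3): a world point X has camera coordinates R X + t. Camera axes: x right, y down, z forward; pixel columns grow to the right and rows downward; lengths in mm; the calibration is good to about 2 mm. A picture is of the moment at which its call begins. There is no depth.
- manip.close_job(): hands the job in; it is judged then, once.
Trained networks look in a picture, given as the dict that the camera call returned (one of the last four; its "shot" number tells which), for a name from the list of things; names that differ only in an ending like _2 or _b are one class to them, and where a whole thing is asked for, a point or a joint stands for the part that bears it (a point fixed in the world has none). Each returns a list of dicts, best first, with "confidence" (0 to 1); they miss things now and then, are a little off and sometimes report something else, mostly with a low value. They report only what shows in the picture. A call takes as long as a camera call. They do not tell look-alikes from the thing itself.
- manip.boxes_of(name, picture): "bbox" ([centre column, centre row, width, height] in pixels, round what is visible of it).
- manip.outline_of(name, picture): "pixels" (384x512 bool, what is visible of it) and "bbox" ([centre column, centre row, width, height] in pixels, round what is visible of it).
- manip.place_of(name, picture): "point" ([column, row] in pixels: a listed point, or the origin of a listed thing).
The state is a dict: "time_s": time; "q": joint angles; "joint_vel": joint speeds; "effort": joint torques, N m; "eef_pos": TCP position; "tcp_rot": TCP orientation; "force": force on the tool from outside, world axes, zero at the start; "moment": the same for the moment, N m; "gripper_width": finger opening in mm; "grasp_force": force on a finger pad.
Only numpy, scipy, OpenCV 4.12 (cv2) and the standard library are available. Lean on these libraries where they do the work, as an engineer would, in place of code of your own. Each camera call takes 0.05 s, during which the arm holds its last target. There are 200 camera calls.

## Working session

There is one attempt and no reset: what is moved stays moved. The work goes in short steps, Python scripts to look and compute and a tool call to move; the robot and the scene stay as the last step left them, time stands still between calls to the robot, and variables do not carry over. Pictures are saved under pics/ and viewed, at most 10 in all, crops included, and the job is handed in when it is done.

Besides the shell and the picture viewer there is one more tool, called after "Call:" as name([rows], argument=value, ...), one row to a line, values as JSON. apply_moves: Moves the arm, as the interface text tells. Its arguments: {"type":"object","properties":{"rows":{"type":"array"},"gripper":{"type":"number"},"force":{"type":"number"}},"required":["rows"]}

```bash
mkdir -p pics
cat > h.py <<'E'
import numpy as np, cv2
from workcell import manip
def ray(c,p,z):
    d=np.array([(p[0]-c["cx"])/c["fx"],(p[1]-c["cy"])/c["fy"],1.0])
    R=np.array(c["R"]);t=np.array(c["t"]); o=-R.T@t; v=R.T@d
    return o+v*(z-o[2])/v[2]
def proj(c,X):
    x=np.array(c["R"])@np.array(X)+np.array(c["t"]); return np.array([c["fx"]*x[0]/x[2]+c["cx"],c["fy"]*x[1]/x[2]+c["cy"]])
def save(n,img): cv2.imwrite("pics/"+n,cv2.cvtColor(img,cv2.COLOR_RGB2BGR))
E
python3 - <<'E'
from h import *
c=manip.read_camera("top"); save("top1.png",c["img"])
s=manip.read_camera("side"); save("side1.png",s["img"])
print(np.round(c["R"],3),c["t"],c["fx"],np.round(s["R"],3),s["t"])
for n in ["jig","stop","dog","batten","offcut","jar","mallet","chisel"]:
    for nm,cam in(("t",c),("s",s)):
        for r in manip.place_of(n,cam): 
            z=12 if n not in("jig","mallet","chisel") else 0
            print(n,nm,round(r["confidence"],2),np.round(r["point"],1),np.round(ray(cam,r["point"],z)[:2],0))
E
```

```text
[[ 0.022 -1.     0.018]
 [-0.998 -0.023 -0.054]
 [ 0.054 -0.017 -0.998]] [  -4.86388637  472.93784295 1308.6469952 ] 466.89156292339646 [[ 0.674 -0.739 -0.009]
 [-0.449 -0.4   -0.799]
 [ 0.586  0.543 -0.601]] [-299.18002513  240.97839143 1063.77095716]
jig t 0.96 [261.  150.8] [582.  -9.]
jig s 0.85 [284.  185.4] [580. -24.]
stop t 0.77 [195.9 143.6] [596. 177.]
dog t 0.6 [322.8 119.4] [ 675. -183.]
dog s 0.6 [335.8 189.9] [ 674. -196.]
batten t 0.97 [168.4 249.5] [295. 245.]
batten t 0.85 [256.6 157.5] [560.   4.]
batten t 0.63 [347.8 272.4] [ 242. -260.]
batten t 0.56 [139.5 116.1] [671. 339.]
batten s 0.98 [280.1 182.1] [574.  -9.]
batten s 0.63 [233.5 143.1] [666. 339.]
batten s 0.59 [279.7 266.3] [ 248. -274.]
offcut s 0.67 [319.5 211.7] [ 529. -222.]
jar t 0.57 [208.7 197.5] [444. 137.]
jar s 0.62 [229.6 182.5] [442. 135.]
mallet t 0.81 [ 82.6 198.7] [433. 494.]
mallet s 0.56 [168.1 155.5] [414. 492.]
chisel t 0.9 [412.9 169.3] [ 538. -448.]
chisel s 0.58 [375.4 242.1] [ 537. -431.]
```

View pics/top1.png

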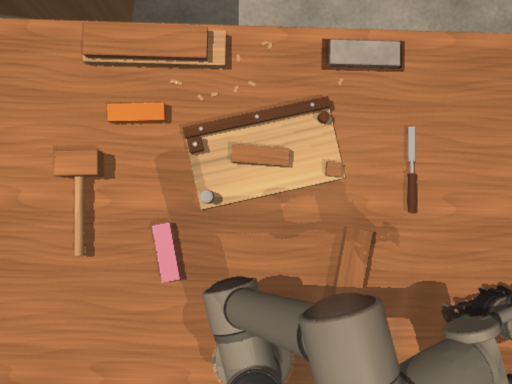

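View pics/side1.png

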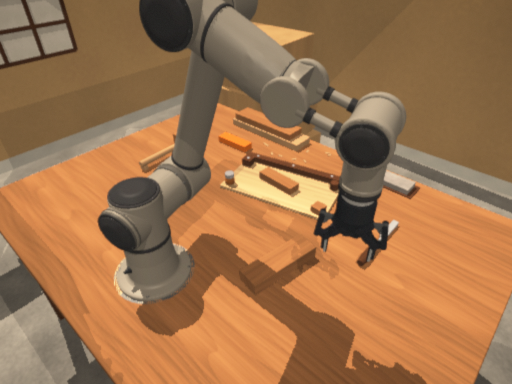

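The batten-like things in the top image are orange (136,112), pink (166,252), a larger brown plank (355,258) and a smaller brown one on the jig (261,155). Orange and pink are ruled out, and the smaller brown one on the jig fits. The square stop is at (196,144), the +y end, and the round dog is at (324,118). I'll confirm this in a crop.

Run:
```python
from h import *
c=manip.read_camera("top"); save("crop1.png",cv2.resize(c["img"][85:220,170:355],None,fx=4,fy=4,interpolation=cv2.INTER_CUBIC))
for n in["batten","jig","stop","dog","offcut","jar"]:
  for r in manip.outline_of(n,c):
    m=r["pixels"].astype(np.uint8)
    if abs(r["bbox"][0]-261)>90 or abs(r["bbox"][1]-155)>60: continue
    k,_=cv2.findContours(m,0,1); k=max(k,key=cv2.contourArea)
    print(n,round(r["confidence"],2),np.round(r["bbox"],1),cv2.minAreaRect(k),np.round(cv2.boxPoints(cv2.minAreaRect(k)),1).tolist())
```

```text
batten 0.86 [260.6 154.6  62.1  21.1] ((259.6241760253906, 155.01036071777344), (58.214881896972656, 20.34614372253418), 4.763641834259033) [[229.8000030517578, 162.6999969482422], [231.5, 142.5], [289.5, 147.3000030517578], [287.79998779296875, 167.60000610351562]]
jig 0.77 [261.6 152.3 163.1 108.7] ((263.8983459472656, 152.44522094726562), (84.3531265258789, 148.70150756835938), 77.7047348022461) [[182.3000030517578, 127.0999984741211], [327.6000061035156, 95.4000015258789], [345.5, 177.8000030517578], [200.1999969482422, 209.5]]
stop 0.51 [194.3 145.6  16.4  16.1] ((195.0576934814453, 144.7884521484375), (15.689291000366211, 14.708710670471191), 78.69007110595703) [[186.3000030517578, 138.5], [200.6999969482422, 135.6999969482422], [203.8000030517578, 151.0], [189.39999389648438, 153.89999389648438]]
dog 0.5 [322.9 119.8  13.4   5.2] ((323.5000305175781, 117.0000228881836), (9.192387580871582, 10.60660171508789), 45.0) [[316.5, 117.5], [324.0, 110.0], [330.5, 116.5], [323.0, 124.0]]
offcut 0.63 [335.8 169.4  14.7  15. ] ((333.5, 169.0), (14.0, 15.0), 90.0) [[326.0, 162.0], [341.0, 162.0], [341.0, 176.0], [326.0, 176.0]]
jar 0.46 [207.3 196.8  15.2  13.1] ((207.25001525878906, 196.25), (14.849241256713867, 14.142135620117188), 45.0) [[197.0, 196.0], [207.0, 186.0], [217.5, 196.5], [207.5, 206.5]]
```

View pics/crop1.png

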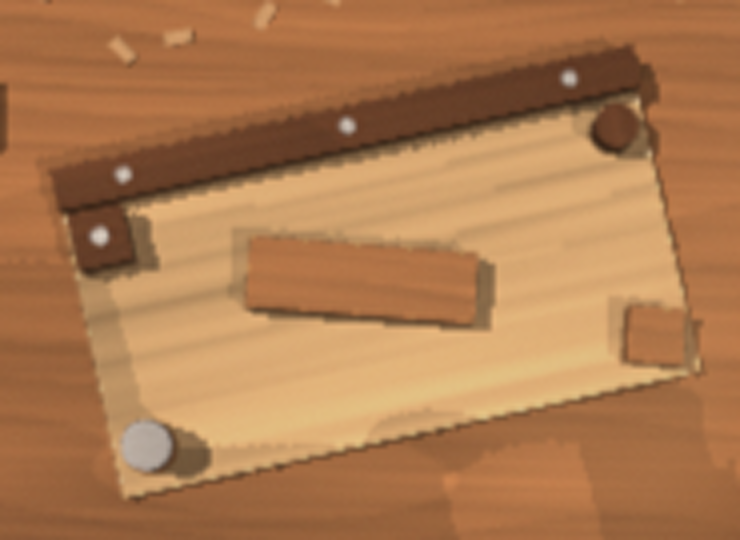

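The crop confirms it: a mid-brown batten lies in the middle of the jig, with corners near (232,144), (289,148), (288,166) and (231,162). The square stop is at the left (+y) end and the round dog at the right. Next I'll fit the jig and batten poses.

```bash
cat >> h.py <<'E'
from scipy.optimize import least_squares
def u(p): return [(p[0]+.5)/4-.5+170,(p[1]+.5)/4-.5+85]
def fit(c,pts,px,x0):
    pts=np.array(pts,float)
    def X(v): 
        co,si=np.cos(v[2]),np.sin(v[2]); return np.c_[v[0]+co*pts[:,0]-si*pts[:,1],v[1]+si*pts[:,0]+co*pts[:,1],pts[:,2]]
    f=lambda v:np.ravel([proj(c,a)-b for a,b in zip(X(v),px)])
    r=least_squares(f,x0,x_scale=[100,100,.1]); return r.x,np.abs(r.fun).max()
def loc(j,w):  # world -> jig
    d=np.array(w[:2])-j[:2]; co,si=np.cos(j[2]),np.sin(j[2]); return np.array([co*d[0]+si*d[1],-si*d[0]+co*d[1]])
def wor(j,l):
    co,si=np.cos(j[2]),np.sin(j[2]); return np.array([j[0]+co*l[0]-si*l[1],j[1]+si*l[0]+co*l[1]])
BT=[[25,80,42],[25,-80,42],[-25,-80,42],[-25,80,42]]
E
python3 - <<'E'
from h import *
c=manip.read_camera("top")
j,e=fit(c,[[115,210,37],[85,210,37],[115,-210,37],[85,-210,37],[-120,210,12],[-120,-210,12],[60,185,42],[60,-185,42]],
 [u(p) for p in[(50,172),(66,210),(632,45),(645,95),(127,498),(693,373),(100,238),(615,128)]],[580,-9,-.2])
b,e2=fit(c,BT,[u(p) for p in[(248,237),(479,253),(474,326),(245,308)]],[560,4,.1])
print(j,e,b,e2,loc(j,b),b[2]-j[2])
o=manip.outline_of
for n,z,p in[("offcut",37,(654,335)),("jar",57,(147,446))]: w=ray(c,u(p),z); print(n,w,loc(j,w))
s=manip.sense(); print(s["time_s"],s["eef_pos"],np.round(s["tcp_rot"],3),s["force"])
np.save("j.npy",j)
print(wor(j,[60,85]))
E
```

```text
[ 5.74550085e+02 -1.67075006e+01  2.34413006e-01] 2.026878703296177 [ 5.64383012e+02 -5.11018395e+00 -4.88109094e-02] 0.32751911518323595 [-7.19527943 13.64166722] -0.28322391511203
offcut [ 531.97230909 -210.25902015   37.        ] [ -86.36992528 -178.36842136]
jar [445.86307149 139.26374748  57.        ] [-88.93976651 181.59596827]
1.3 [ 214.01492251 -479.44036111  231.32772019] [[ 0.913  0.408  0.   ]
 [ 0.408 -0.913 -0.   ]
 [-0.     0.    -1.   ]] [-0.16639497  1.22817889  0.36480354]
[613.16600914  79.90414683]
```

Run:
```python
from h import *
c=manip.read_camera("top"); j=np.load("j.npy"); R=np.array(c["R"]); print("cam",-R.T@np.array(c["t"]))
P=[[115,210,37],[85,210,37],[85,210,12],[115,-210,37],[85,-210,37],[85,-210,12],[-120,210,12],[-120,-210,12],[60,185,42],[60,-185,42]]
for p in P:
    q=proj(c,[*wor(j,p),p[2]]); print(p,((q-[170,85]+.5)*4-.5).round())
# fence front edge by gradient: dark->light along columns in 3 places
g=cv2.cvtColor(c["img"],cv2.COLOR_RGB2GRAY).astype(int)
for x in range(215,315,12): print(x,g[92:140,x].tolist())
```

```text
cam [ 400.99877168   28.39278162 1332.15789372]
[115, 210, 37] [ 49. 170.]
[85, 210, 37] [ 58. 212.]
[85, 210, 12] [ 63. 217.]
[115, -210, 37] [635.  47.]
[85, -210, 37] [644.  88.]
[85, -210, 12] [638.  96.]
[-120, 210, 12] [122. 500.]
[-120, -210, 12] [701. 375.]
[60, 185, 42] [100. 238.]
[60, -185, 42] [619. 129.]
215 [143, 163, 165, 151, 118, 119, 121, 122, 119, 114, 117, 120, 118, 125, 125, 119, 120, 127, 128, 129, 132, 130, 123, 122, 119, 110, 112, 105, 88, 79, 77, 78, 75, 74, 73, 74, 73, 73, 65, 47, 75, 109, 140, 182, 184, 185, 180, 172]
227 [129, 129, 126, 119, 117, 120, 120, 120, 119, 116, 115, 121, 119, 122, 122, 118, 119, 126, 128, 129, 129, 126, 116, 108, 105, 95, 79, 75, 78, 75, 73, 72, 74, 72, 72, 67, 54, 64, 100, 136, 177, 182, 183, 182, 177, 167, 166, 167]
239 [127, 129, 130, 126, 122, 117, 117, 119, 120, 118, 117, 120, 121, 119, 120, 120, 123, 125, 129, 121, 109, 106, 103, 85, 72, 73, 73, 71, 70, 71, 70, 71, 71, 65, 54, 83, 107, 134, 176, 180, 182, 183, 180, 173, 167, 170, 170, 171]
251 [130, 128, 129, 130, 125, 119, 118, 117, 119, 118, 119, 120, 123, 121, 118, 120, 
[... 607 characters left out ...]
4]
287 [128, 127, 128, 127, 124, 120, 123, 121, 113, 101, 101, 104, 95, 72, 70, 70, 72, 72, 72, 72, 71, 70, 68, 56, 57, 90, 124, 159, 170, 176, 177, 174, 163, 165, 171, 177, 178, 175, 173, 173, 172, 168, 165, 167, 174, 177, 179, 180]
299 [128, 130, 129, 125, 121, 120, 118, 108, 105, 97, 76, 68, 68, 69, 71, 71, 70, 69, 69, 71, 65, 51, 77, 112, 140, 167, 172, 177, 177, 168, 164, 171, 176, 179, 178, 176, 173, 170, 159, 157, 164, 172, 176, 179, 181, 181, 178, 169]
311 [128, 129, 126, 116, 104, 106, 104, 92, 69, 69, 97, 149, 178, 161, 100, 70, 67, 63, 47, 69, 102, 129, 168, 171, 177, 178, 172, 167, 169, 176, 180, 179, 178, 175, 172, 164, 156, 162, 170, 176, 179, 181, 181, 179, 174, 167, 169, 174]
```

Call:
apply_moves([
  [[0.1, 0.18, 0, 0, 0, -0.03], [0.2, 0.36, 0, 0, 0, -0.06], [0.3, 0.54, 0, 0, 0, -0.09], [0.4, 0.72, 0, 0, 0, -0.118], [0.5, 0.9, 0, 0, 0, -0.118]],
], gripper=1)

```text
time_s: 1.85
eef_pos: [314.5, -298.0, 231.5]
tcp_rot: [[0.973, 0.231, 0.0], [0.231, -0.973, -0.0], [0.0, 0.001, -1.0]]
force: [1.1, -0.2, -0.3]
gripper_width: 85.3
grasp_force: 0.0
```

Call:
apply_moves([
  [[0.1, 0.18, 0, 0, 0, 0], [0.2, 0.36, 0, 0, 0, 0], [0.3, 0.54, 0, 0, 0, 0], [0.4, 0.72, 0, 0, 0, 0], [0.5, 0.9, 0, 0, 0, 0]],
])

```text
time_s: 2.35
eef_pos: [414.6, -117.9, 231.6]
tcp_rot: [[0.973, 0.232, 0.001], [0.232, -0.973, -0.0], [0.001, 0.001, -1.0]]
force: [0.1, -0.4, 0.1]
gripper_width: 84.9
grasp_force: 0.0
```

Call:
apply_moves([
  [[0.1, 0.15, 0, 0, 0, 0], [0.2, 0.3, 0, 0, 0, 0], [0.3, 0.42, 0, 0, 0, 0], [0.34, 0.465, 0, 0, 0, 0], [0.34, 0.465, 0, 0, 0, 0], [0.34, 0.465, 0, 0, 0, 0]],
])

```text
time_s: 2.95
eef_pos: [481.4, -27.0, 231.1]
tcp_rot: [[0.973, 0.232, -0.001], [0.232, -0.973, -0.0], [-0.001, 0.0, -1.0]]
force: [-0.6, -0.6, 0.5]
gripper_width: 85.2
grasp_force: 0.0
```

Call:
apply_moves([
  [[0, 0, -0.2, 0, 0, 0], [0, 0, -0.4, 0, 0, 0], [0, 0, -0.6, 0, 0, 0], [0, 0, -0.75, 0, 0, 0], [0, 0, -0.85, 0, 0, 0], [0, 0, -0.9, 0, 0, 0], [0, 0, -0.9, 0, 0, 0]],
])

```text
time_s: 3.65
eef_pos: [481.1, -27.2, 50.6]
tcp_rot: [[0.973, 0.231, -0.002], [0.231, -0.973, 0.0], [-0.002, -0.001, -1.0]]
force: [0.4, 0.8, 0.4]
gripper_width: 85.5
grasp_force: 0.0
```

Call:
apply_moves([
  [[0, 0, -0.04, 0, 0, 0], [0, 0, -0.08, 0, 0, 0], [0, 0, -0.12, 0, 0, 0], [0, 0, -0.15, 0, 0, 0], [0, 0, -0.18, 0, 0, 0], [0, 0, -0.18, 0, 0, 0]],
])

```text
time_s: 4.25
eef_pos: [481.5, -26.3, 14.5]
tcp_rot: [[0.973, 0.232, -0.001], [0.232, -0.973, 0.0], [-0.001, -0.001, -1.0]]
force: [0.3, 0.2, -0.1]
gripper_width: 85.1
grasp_force: 0.0
```

Run:
```python
from h import *
j=np.load("j.npy"); s=manip.sense(); print(s["eef_pos"],loc(j,s["eef_pos"]),s["force"])
c=manip.read_camera("side"); save("side2.png",cv2.resize(c["img"][120:250,200:370],None,fx=4,fy=4))
```

```text
[481.49957403 -26.28787436  14.50776479] [-92.73091237  12.29467762] [ 0.26517553  0.22906821 -0.07961619]
```

View pics/side2.png

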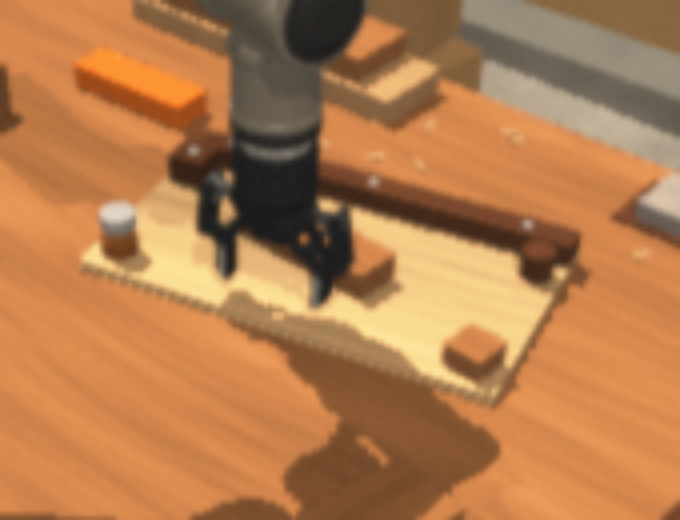

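The fingers stand on the near side of the batten, astride its middle, clear of the jar (118,230 in the crop) and the offcut (474,355). Now I'll push towards the fence.

Call:
apply_moves([
  [[0.044, 0.0105, -0.01, 0, 0, 0], [0.088, 0.021, -0.02, 0, 0, 0], [0.132, 0.0315, -0.02, 0, 0, 0], [0.176, 0.042, -0.02, 0, 0, 0], [0.22, 0.0525, -0.02, 0, 0, 0], [0.264, 0.063, -0.02, 0, 0, 0], [0.308, 0.0735, -0.02, 0, 0, 0], [0.352, 0.084, -0.02, 0, 0, 0], [0.396, 0.0945, -0.02, 0, 0, 0], [0.44, 0.105, -0.02, 0, 0, 0]],
])

```text
time_s: 5.3
eef_pos: [570.5, -5.2, 11.4]
tcp_rot: [[0.973, 0.232, -0.0], [0.232, -0.973, -0.0], [-0.0, -0.0, -1.0]]
force: [-1.5, -0.0, 0.1]
gripper_width: 85.6
grasp_force: 0.7
```

Run:
```python
from h import *
j=np.load("j.npy"); s=manip.sense(); print(s["eef_pos"],loc(j,s["eef_pos"]),s["force"])
c=manip.read_camera("top"); save("crop2.png",cv2.resize(c["img"][85:220,170:355],None,fx=4,fy=4,interpolation=cv2.INTER_CUBIC))
```

```text
[570.53657222  -5.19781375  11.35051859] [-1.23036794 12.1271338 ] [-1.54383441 -0.00539191  0.06063348]
```

View pics/crop2.png

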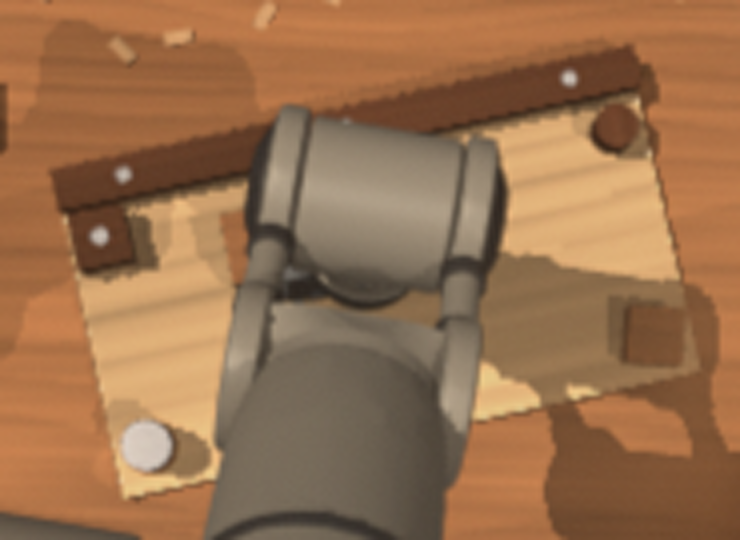

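The wrist hides the batten, but the force of about 1.5 N shows a push in progress. The expected remainder is about 25 mm, so I'll go 20 mm slower, then creep.

Call:
apply_moves([
  [[0.02, 0.0047, 0, 0, 0, 0], [0.04, 0.0094, 0, 0, 0, 0], [0.06, 0.014, 0, 0, 0, 0], [0.08, 0.0188, 0, 0, 0, 0], [0.1, 0.0235, 0, 0, 0, 0], [0.1, 0.0235, 0, 0, 0, 0]],
])

```text
time_s: 5.95
eef_pos: [590.7, -0.6, 11.4]
tcp_rot: [[0.973, 0.232, 0.001], [0.232, -0.973, -0.0], [0.001, 0.0, -1.0]]
force: [-1.2, -0.5, 0.7]
gripper_width: 85.4
grasp_force: 0.0
```

Call:
apply_moves([
  [[0.0075, 0.0017, 0, 0, 0, 0], [0.015, 0.0035, 0, 0, 0, 0], [0.015, 0.0035, 0, 0, 0, 0]],
])

```text
time_s: 6.25
eef_pos: [593.2, -0.0, 11.3]
tcp_rot: [[0.973, 0.232, 0.0], [0.232, -0.973, -0.0], [0.0, 0.0, -1.0]]
force: [0.1, -0.3, -0.3]
gripper_width: 85.3
grasp_force: 0.0
```

Call:
apply_moves([
  [[0.005, 0.0012, 0, 0, 0, 0], [0.01, 0.0024, 0, 0, 0, 0]],
])

```text
time_s: 6.45
eef_pos: [594.9, 0.4, 11.4]
tcp_rot: [[0.973, 0.232, -0.0], [0.232, -0.973, -0.0], [-0.0, 0.0, -1.0]]
force: [-1.1, -0.0, 0.2]
gripper_width: 85.6
grasp_force: 0.5
```

Call:
apply_moves([
  [[0.005, 0.0012, 0, 0, 0, 0], [0.01, 0.0024, 0, 0, 0, 0]],
])

```text
time_s: 6.65
eef_pos: [596.5, 0.8, 11.3]
tcp_rot: [[0.973, 0.233, -0.001], [0.233, -0.973, -0.0], [-0.001, 0.0, -1.0]]
force: [-6.0, -2.7, 5.8]
gripper_width: 85.3
grasp_force: 3.0
```

Call:
apply_moves([
  [[-0.03, -0.007, 0, 0, 0, 0], [-0.1, -0.0235, 0, 0, 0, 0], [-0.1, -0.0235, 0.15, 0, 0, 0], [-0.1, -0.0235, 0.35, 0, 0, 0], [-0.1, -0.0235, 0.5, 0, 0, 0], [0.1, -0.2, 0.5, 0, 0, 0], [0.2, -0.38, 0.5, 0, 0, 0], [0.31, -0.56, 0.5, 0, 0, 0], [0.31, -0.56, 0.5, 0, 0, 0]],
])

```text
time_s: 7.55
eef_pos: [660.8, -116.1, 110.9]
tcp_rot: [[0.974, 0.228, 0.003], [0.228, -0.974, -0.002], [0.002, 0.003, -1.0]]
force: [-1.3, 0.1, 0.0]
gripper_width: 85.1
grasp_force: 0.0
```

Run:
```python
from h import *
j=np.load("j.npy"); s=manip.sense(); print(s["eef_pos"],loc(j,s["eef_pos"]),s["force"])
c=manip.read_camera("top"); save("crop3.png",cv2.resize(c["img"][85:220,170:355],None,fx=4,fy=4,interpolation=cv2.INTER_CUBIC))
```

```text
[ 660.82649612 -116.0537036   110.94632639] [  60.84147472 -116.66877072] [-1.33703941  0.13082582  0.03965202]
```

View pics/crop3.png

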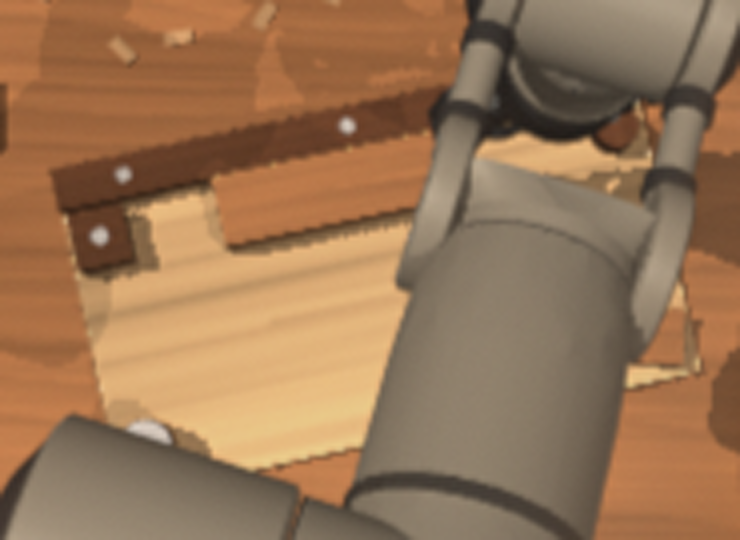

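The batten now lies along the fence. Its +y end, with corners at crop (214,178) and (230,248), is short of the stop.

Run:
```python
from h import *
c=manip.read_camera("top"); j=np.load("j.npy")
for p in[(214,178),(230,248),(131,205),(100,238)]: print(loc(j,ray(c,u(p),42)))
```

```text
[84.67376818 98.86542907]
[34.41012571 98.18486912]
[ 78.14881593 159.13009987]
[ 60.03983385 184.86198883]
```

Call:
apply_moves([
  [[0, 0, 0, 0, 0, 0], [0, 0, 0, 0, 0, 0], [0, 0, 0, 0, 0, 0], [0, 0, 0, 0, 0, 0], [0, 0, -0.1, 0, 0, 0], [0, 0, -0.2, 0, 0, 0], [0, 0, -0.3, 0, 0, 0], [0, 0, -0.38, 0, 0, 0], [0, 0, -0.38, 0, 0, 0]],
], gripper=0, force=20)

```text
time_s: 8.55
eef_pos: [657.3, -110.3, 32.8]
tcp_rot: [[0.973, 0.233, -0.005], [0.233, -0.973, 0.001], [-0.004, -0.002, -1.0]]
force: [0.5, 0.3, -0.1]
gripper_width: -0.1
grasp_force: 0.0
```

Call:
apply_moves([
  [[0, 0, -0.03, 0, 0, 0], [0, 0, -0.06, 0, 0, 0], [0, 0, -0.075, 0, 0, 0], [0, 0, -0.075, 0, 0, 0]],
])

```text
time_s: 8.95
eef_pos: [658.9, -111.0, 20.2]
tcp_rot: [[0.973, 0.232, -0.0], [0.232, -0.973, 0.0], [-0.0, -0.0, -1.0]]
force: [0.2, -0.1, -0.0]
gripper_width: -0.2
grasp_force: 0.0
```

Run:
```python
from h import *
j=np.load("j.npy"); s=manip.sense(); print(s["eef_pos"],loc(j,s["eef_pos"]),s["force"],s["gripper_width"])
```

```text
[ 658.89306513 -110.9975557    20.20313905] [  60.13532344 -111.30182211] [ 0.19088092 -0.13724167 -0.00523047] -0.19014110659404315
```

Call:
apply_moves([
  [[-0.0105, 0.0438, 0, 0, 0, 0], [-0.021, 0.0876, 0, 0, 0, 0], [-0.0314, 0.1314, 0, 0, 0, 0], [-0.0418, 0.175, 0, 0, 0, 0], [-0.0523, 0.219, 0, 0, 0, 0], [-0.0627, 0.2627, 0, 0, 0, 0], [-0.0732, 0.3065, 0, 0, 0, 0], [-0.0836, 0.35, 0, 0, 0, 0], [-0.094, 0.3937, 0, 0, 0, 0], [-0.1, 0.42, 0, 0, 0, 0]],
])

```text
time_s: 9.95
eef_pos: [638.9, -26.2, 20.5]
tcp_rot: [[0.973, 0.233, 0.0], [0.233, -0.973, -0.0], [0.0, 0.0, -1.0]]
force: [0.5, -2.1, 0.4]
gripper_width: -0.2
grasp_force: 0.8
```

Call:
apply_moves([
  [[-0.0035, 0.0146, 0, 0, 0, 0], [-0.007, 0.029, 0, 0, 0, 0], [-0.0093, 0.039, 0, 0, 0, 0], [-0.0093, 0.039, 0, 0, 0, 0]],
])

```text
time_s: 10.35
eef_pos: [637.1, -19.1, 20.2]
tcp_rot: [[0.973, 0.232, -0.0], [0.232, -0.973, 0.0], [-0.0, -0.0, -1.0]]
force: [-0.0, -0.9, -0.3]
gripper_width: 0.0
grasp_force: 0.1
```

Run:
```python
from h import *
j=np.load("j.npy"); s=manip.sense(); print(s["eef_pos"],loc(j,s["eef_pos"]),s["force"],s["gripper_width"])
```

```text
[637.05503266 -19.05247216  20.23972156] [ 60.25081883 -16.798993  ] [-0.01206623 -0.92725393 -0.2567699 ] 0.043676441755808204
```

Expected contact is about 7 mm further on, so I'll creep.

Call:
apply_moves([
  [[-0.0025, 0.01, 0, 0, 0, 0], [-0.0047, 0.0195, 0, 0, 0, 0], [-0.0047, 0.0195, 0, 0, 0, 0]],
])

```text
time_s: 10.65
eef_pos: [636.0, -15.1, 20.2]
tcp_rot: [[0.973, 0.232, -0.0], [0.232, -0.973, 0.0], [-0.0, -0.0, -1.0]]
force: [1.1, -0.2, 0.7]
gripper_width: 0.0
grasp_force: 0.2
```

Call:
apply_moves([
  [[-0.0012, 0.005, 0, 0, 0, 0], [-0.0023, 0.0097, 0, 0, 0, 0]],
])

```text
time_s: 10.85
eef_pos: [635.6, -13.3, 20.2]
tcp_rot: [[0.973, 0.232, -0.0], [0.232, -0.973, -0.0], [-0.0, -0.0, -1.0]]
force: [0.1, -0.3, 0.4]
gripper_width: -0.1
grasp_force: 0.5
```

Call:
apply_moves([
  [[-0.0012, 0.005, 0, 0, 0, 0], [-0.0023, 0.0097, 0, 0, 0, 0]],
])

```text
time_s: 11.05
eef_pos: [635.5, -11.8, 20.3]
tcp_rot: [[0.973, 0.232, 0.0], [0.232, -0.973, -0.001], [0.0, 0.001, -1.0]]
force: [1.1, -5.7, -0.5]
gripper_width: 0.0
grasp_force: 2.6
```

Call:
apply_moves([
  [[-0.0012, 0.005, 0, 0, 0, 0], [-0.0012, 0.005, 0, 0, 0, 0]],
])

```text
time_s: 11.25
eef_pos: [635.5, -11.8, 20.5]
tcp_rot: [[0.973, 0.232, 0.001], [0.232, -0.973, -0.002], [0.001, 0.002, -1.0]]
force: [2.1, -6.2, -0.4]
gripper_width: 0.1
grasp_force: 3.3
```

Call:
apply_moves([
  [[0.01, -0.04, 0, 0, 0, 0], [0.029, -0.12, 0, 0, 0, 0], [0.029, -0.12, 0.15, 0, 0, 0], [0.029, -0.12, 0.35, 0, 0, 0], [0.029, -0.12, 0.55, 0, 0, 0], [0.029, -0.3, 0.6, 0, 0, 0], [0.0, -0.5, 0.6, 0, 0, 0], [-0.05, -0.7, 0.6, 0, 0, 0], [-0.1, -0.9, 0.6, 0, 0, 0], [-0.1, -0.95, 0.6, 0, 0, 0]],
])

```text
time_s: 12.25
eef_pos: [613.6, -205.6, 140.3]
tcp_rot: [[0.974, 0.228, -0.0], [0.228, -0.974, -0.001], [-0.001, 0.001, -1.0]]
force: [0.0, 0.8, -0.3]
gripper_width: -0.3
grasp_force: 0.0
```

Call:
apply_moves([
  [[-0.1, -0.2, 0, 0, 0, 0], [-0.2, -0.4, 0, 0, 0, 0], [-0.3, -0.6, 0, 0, 0, 0], [-0.4, -0.7, 0, 0, 0, 0], [-0.4, -0.7, 0, 0, 0, 0]],
])

```text
time_s: 12.75
eef_pos: [532.6, -343.8, 140.1]
tcp_rot: [[0.974, 0.228, -0.001], [0.228, -0.974, -0.0], [-0.001, -0.0, -1.0]]
force: [0.9, -0.2, 0.1]
gripper_width: 0.0
grasp_force: 0.0
```

Run:
```python
from h import *
print(manip.sense()["eef_pos"])
c=manip.read_camera("top"); save("crop4.png",cv2.resize(c["img"][85:220,170:355],None,fx=4,fy=4,interpolation=cv2.INTER_CUBIC))
```

```text
[ 532.64474388 -343.82312531  140.13471838]
```

View pics/crop4.png

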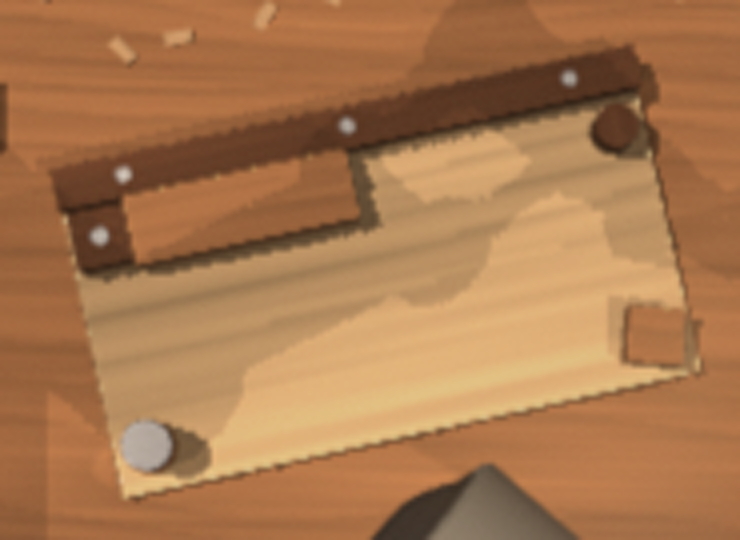

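The batten looks home: its end butts the square stop at crop (128,230) and its far edge lies on the fence. The jar and offcut haven't moved. I'll check the angle and gap at sub-pixel level.

Run:
```python
from h import *
c=manip.read_camera("top"); j=np.load("j.npy"); r=c["img"][:,:,0].astype(float)
def cross(x,y0,y1,f):  # subpixel row where red crosses mid level
    v=r[y0:y1,x]; g=np.diff(v); i=(g.argmax() if f>0 else g.argmin()); w=np.abs(g[max(0,i-1):i+2]); return y0+(np.arange(max(0,i-1),max(0,i-1)+len(w))*w).sum()/w.sum()+.5
far=[];near=[];fence=[]
for x in range(206,254,3):
    yf=proj(c,[*wor(j,[85,0]),42]); 
    base=123.0+ (256-x)*0.2188-0.5
    e=cross(x,int(base-5),int(base+6),1); far.append(loc(j,ray(c,(x,e),42)))
    base=137+(261-x)*.2188
    e=cross(x,int(base-4),int(base+5),-1); near.append(loc(j,ray(c,(x,e),42)))
for x in range(262,314,4):
    base=123.0+(256-x)*0.2188
    e=cross(x,int(base-6),int(base+6),1); fence.append(loc(j,ray(c,(x,e),12)))
for n,a in(("far",far),("near",near),("fencebase",fence)):
    a=np.array(a); p=np.polyfit(a[:,1],a[:,0],1); print(n,p,np.polyval(p,[5,85,165]),np.round(a[:,0],1))
```

```text
far [-6.71979082e-03  8.66935189e+01] [86.65991999 86.12233673 85.58475346] [86.2 85.9 85.4 86.4 85.  85.8 87.  85.1 86.  87.3 85.6 86.4 86.4 85.7
 86.6 87.3]
near [-8.37902676e-03  3.77884164e+01] [37.7465213  37.07619916 36.40587702] [35.7 37.3 36.  36.8 37.7 36.1 37.1 37.7 36.3 37.4 37.6 36.6 37.6 37.6
 36.8 37.8]
fencebase [-5.07339070e-03  8.28247107e+01] [82.79934376 82.3934725  81.98760125] [81.2 81.5 82.  87.7 81.8 85.2 85.5 83.4 81.3 82.3 82.9 83.5 83.9]
```

The batten is parallel to the fence within about 3 mrad and has no measurable gap. Both contacts were also felt as roughly 6 N force steps. The hand is clear, so I'm handing it in.

```bash
python3 -c "
from workcell import manip
print(manip.close_job())"
```

```text
the job is handed in; nothing more can be done
None
```

The batten was pushed flush to the fence and butted against the square stop, with the offcut and jar still in place in the last picture (mallet and chisel not re-checked, but kept clear of); the job was handed in at about 13 s with the hand clear.

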